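# Range the cast samples by height and close the sample pot

### The arm

A 7-joint arm with a two-finger parallel gripper is mounted at the origin on a cart in front of the work surface, level with it; the furniture and walls round the work are solid. World frame = base frame: x ahead of the robot, y to its left, z up, the work surface at z = 0. Lengths are in mm, angles in rad, forces in N, time in s.
With the tool pointing down it reaches from about 400 to 925 mm from the base axis. Payload 5.6 kg.
Tool frame: the origin (TCP) lies midway between the tips of the shut fingers; the grasp point (between the pads) lies 19 mm behind it (env.grasp_offset is the distance from the TCP to the grasp point, in mm); z points along the fingers, y is the line along which they close (so a half turn about z gives the same grasp; the last joint's range is limited). The gripper opens to 85 mm and grips with 20 to 120 N. Pads are 22 mm wide; open, the fingers measure 114 mm over their backs; the gripper's body (76 mm by 85 mm) begins 54 mm behind the grasp point. The pads swing forward as they close: fully open they stand 13 mm farther back than shut.
Start: joints at [1.099, 0.468, -0.012, 1.603, 0.006, 1.071, -0.056], TCP at [270.218, -591.177, 231.29] pointing down, gripper open.
Joint ranges: [-2.53, 2.53], [-0.31, 2.02], [-1.57, 1.55], [0.28, 2.44], [-1.29, 4.43], [0.15, 1.84], [-2.92, 2.92]. Speed limits (rad/s): [2.57, 2.57, 3.14, 3.14, 3.14, 3.14, 3.14].

### API

Orientations are given as a unit quaternion [x, y, z, w].
In Python, from station import env gives the robot as it stands.
- The arm moves only by the tool jog_arm, never from a script. Its argument "rows" is a list of rows, each an object of numbers: "tx", "ty", "tz": the shift along the world's x, y, z in mm; "ax", "ay", "az": the turn, a rotation vector about the world's x, y, z in rad; "hand": the finger opening in mm, from 0 to 85.4. In form: [{"tx": .., "ty": .., "tz": .., "ax": .., "ay": .., "az": .., "hand": ..}, ...]. A call has 1 to 12 rows; each row shifts and turns the commanded pose from where the row before left it; what a row does not reach is not made up. A row lasts 1/12 s, in which the tool goes at most 41.7 mm and 7.16 degrees, less where a joint would pass 70% of its speed; a pose out of reach is approached as far as the arm can. A call with a gripper value outside its range is refused whole. The fingers move at their own pace and stop on an object; "grip_force" is the grip in N (left out, the last holds). Time passes only in rows, so rows that do not move let the fingers close. It gives the time, the measured TCP pose, the force, the opening and the grip force at its end, in the units of the state.
- env.read_state(): the state, without advancing time (a new reading comes with each control period).
- env.snapshot(name): name is "scene" or "top" or "wrist"; returns a dict with "color" (384x512x3 uint8, red, green, blue), "z_map" (384x512 float32, mm along the optical axis (not along the pixel's ray), 0 where there is no reading), "K" (3x3 intrinsics, pixels), "world_to_cam" (4x4, takes a point from world to camera coordinates). Camera axes: x right, y down, z forward; pixel columns grow to the right and rows downward; lengths in mm; the calibration is good to about 2 mm. A picture is of the moment at which its call begins.
- env.close_job(): hands the job in; it is judged then, once.
The state is a dict: "t": time; "joints": joint angles; "qd": joint speeds; "joint_torque": joint torques, N m; "position": TCP position; "orientation": TCP orientation; "contact_force": force on the tool from outside, world axes, zero at the start; "wrist_torque": the same for the moment, N m; "grip_width": finger opening in mm; "finger_force": force on a finger pad.
Only numpy, scipy, OpenCV 4.12 (cv2) and the standard library are available. Lean on these libraries where they do the work, as an engineer would, in place of code of your own. Each camera call takes 0.05 s, during which the arm holds its last target. There are 200 camera calls.

### The job

Range today's four samples along the wooden row board, one upright and centred on each printed ring, from the tallest at the red end of the board to the lowest at the blue end: the concrete test cylinder, the test cube, the tealight holder and the white sample pot. Put the orange lid on the pot, right way up and fully home. Leave the pigment jar with the black cap among them where it stands.

Things in the scene. Friction and masses are not known exactly. Their poses are not given: they have to be found in the camera images.
- row_board: flat wooden board lying fixed on the table near the robot, 84 x 340 x 6 mm, its long side along its own y. Origin: centre of its underside; its top is 6 mm above the table. Four black printed rings (70 mm outside, with a centre cross) lie on its top at x = 0 and y = -108, -36, +36 and +108 mm in its frame; one sample goes on each.
- red_end: red block, 50 x 16 x 10 mm, fixed across one end of the board's top, 158 mm from the board's centre along its y axis (at either the +y or the -y end); marks the end for the tallest sample. Origin: centre of its underside, 6 mm above the table.
- blue_end: blue block of the same size, fixed across the other end of the board; marks the end for the lowest sample. Origin: centre of its underside.
- test_cylinder: grey concrete cylinder, 40 mm across, 60 mm tall, standing upright (first, next to the red end). 0.12 to 0.24 kg. Origin: centre of its underside, z up.
- test_cube: dark grey cast cube, 45 mm each side (second from the red end). 0.14 to 0.28 kg. Origin: centre of its underside, z up, x and y square to its sides.
- tealight_holder: pale speckled ring-like tealight holder, 62 mm across, 38 mm tall, hollow in the top (third from the red end). Grip it across its outside. 0.15 to 0.31 kg. Origin: centre of its underside, z up.
- sample_pot: low round white plastic pot with set grey mix inside, no lid on it at the start, 54 mm across, 24 mm tall, its rim tapering in to 51 mm over the top 6 mm (fourth, next to the blue end). Lowest of the four, even with its lid (35 mm). 0.04 to 0.09 kg. Origin: centre of its underside, z up.
- pot_lid: round orange lid, 63 mm across, lying right way up. A yellow grip bar on top, 14 mm (its x) by 40 mm (its y), stands 8 mm above the lid: pinch it across its x. Lid 11 mm tall, 19 with the bar; skirt 8 mm deep, 58 mm inside: 2 mm to spare round the pot; rests there by its weight (do not carry the pot by it). Fully home: origin 16 mm above the pot's. 0.02 kg. Origin: centre of lower edge, z up.
- red_jar: bystander: clear pigment jar of red powder with a black cap, 44 mm across, 50 mm tall, standing loose among the samples; leave it alone. Origin: centre of its underside.

How it is judged:
By the outcome, as a careful person would: the job done as asked, in the order asked, and still so for the second after the job is handed in, with the robot touching nothing.
It also fails if it takes over 128 s, if anything falls off the work surface, if the arm or the gripper's body presses on something with over 40 N, if the wrist force passes 120 N, or if a joint passes its speed limit or range.

## Working session

There is one attempt and no reset: what is moved stays moved. The work goes in short steps, Python scripts to look and compute and a tool call to move; the robot and the scene stay as the last step left them, time stands still between calls to the robot, and variables do not carry over. Pictures are saved under pics/ and viewed, at most 14 in all, crops included, and the job is handed in when it is done.

Besides the shell and the picture viewer there is one more tool, called after "Emit:" by a JSON object that holds its "method" and its "body", one argument or row to a line. jog_arm: Moves the arm, as the interface text tells. Its arguments: {"type":"object","properties":{"rows":{"type":"array"},"grip_force":{"type":"number"}},"required":["rows"]}

```bash
mkdir -p pics; ls
cat > h.py <<'E'
import numpy as np, cv2
from station import env
def snap(n,fn=None):
    s=env.snapshot(n)
    if fn: cv2.imwrite('pics/'+fn,s['color'][:,:,::-1])
    return s
def cloud(s):
    z=s['z_map'];K=s['K'];v,u=np.mgrid[:z.shape[0],:z.shape[1]]
    P=np.stack([(u-K[0,2])*z/K[0,0],(v-K[1,2])*z/K[1,1],z],-1)
    T=np.linalg.inv(s['world_to_cam']);W=P@T[:3,:3].T+T[:3,3]
    W[z<=0]=np.nan
    return W
def ray(s,u,v,h):
    K=s['K'];T=np.linalg.inv(s['world_to_cam'])
    d=T[:3,:3]@np.array([(u-K[0,2])/K[0,0],(v-K[1,2])/K[1,1],1.]);o=T[:3,3]
    return o+d*(h-o[2])/d[2]
E
python3 - <<'E'
from h import *
np.set_printoptions(suppress=True,precision=3)
a=snap('top');b=snap('scene')
cv2.imwrite('pics/top.png',a['color'][:,:,::-1]);cv2.imwrite('pics/scene.png',b['color'][:,:,::-1])
for s in(a,b):print(s['K'],np.linalg.inv(s['world_to_cam']))
print(env.read_state())
np.savez('top.npz',**a);np.savez('scene.npz',**b)
E
```

```text
pics
[[479.317   0.    257.767]
 [  0.    479.317 193.029]
 [  0.      0.      1.   ]] [[   0.011   -0.998    0.061  515.985]
 [  -1.      -0.01     0.013  -54.244]
 [  -0.013   -0.061   -0.998 1119.514]
 [   0.       0.       0.       1.   ]]
[[375.877   0.    254.48 ]
 [  0.    375.877 187.582]
 [  0.      0.      1.   ]] [[   0.503   -0.581    0.64   -26.805]
 [  -0.864   -0.35     0.361 -372.39 ]
 [   0.014   -0.735   -0.678  672.888]
 [   0.       0.       0.       1.   ]]
{'t': 0.1, 'joints': array([ 1.099,  0.468, -0.012,  1.604,  0.006,  1.071, -0.056]), 'qd': array([ 0.   , -0.003,  0.001, -0.002,  0.   , -0.001, -0.   ]), 'joint_torque': array([  0.001, -53.352,   0.021, -25.197,   0.011,   0.004,  -0.   ]), 'position': array([ 269.964, -590.7  ,  230.405]), 'orientation': array([ 0.977,  0.213, -0.   , -0.001]), 'contact_force': array([-0.459,  0.416, -0.725]), 'wrist_torque': array([-0.001, -0.017, -0.021]), 'finger_force': 0.0, 'grip_width': 85.5197453368866}
```

View pics/top.png

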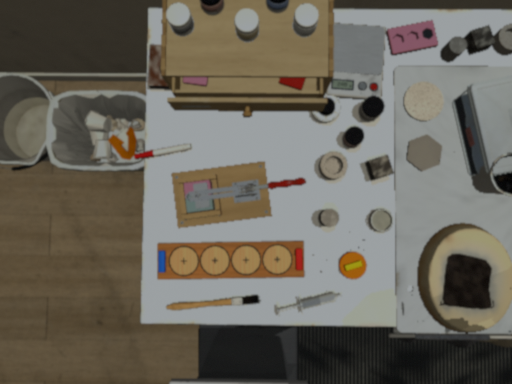

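View pics/scene.png

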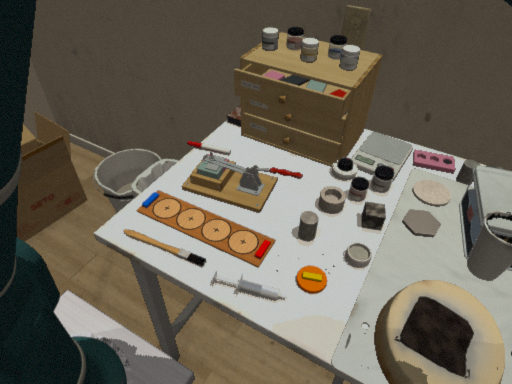

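The top view shows the board with blue at (161,261), red at (299,259). The samples are the cylinder (328,217), pot (380,220), tealight (332,166), cube (378,167), lid (352,265) and jar (353,137).

Run:
```python
from h import *
np.set_printoptions(suppress=True,precision=1)
a=dict(np.load('top.npz'));b=dict(np.load('scene.npz'))
c=a['color'];cv2.imwrite('pics/crop.png',cv2.resize(c[110:290,150:410],None,fx=3,fy=3,interpolation=cv2.INTER_CUBIC)[:,:,::-1])
Wa=cloud(a);Wb=cloud(b)
print('table z',np.nanmedian(Wa[225:240,340:360,2]),np.nanmedian(Wa[110:140,200:250,2]))
hsv=cv2.cvtColor(c,cv2.COLOR_RGB2HSV)
def blobs(W,lo,hi):
    m=((W[...,2]>lo)&(W[...,2]<hi)).astype(np.uint8)
    n,l,st,ce=cv2.connectedComponentsWithStats(m)
    for i in range(1,n):
        if 30<st[i,4]<6000:
            p=W[l==i]; x=p[:,:2]
            if 250<np.median(x[:,0])<700 and -450<np.median(x[:,1])<300:
                r=cv2.minAreaRect(x.astype(np.float32))
                print(ce[i],st[i,4],'mid',np.array(r[0]),'size',np.array(r[1]),'ang',round(r[2],1),'z',np.nanpercentile(p[:,2],[10,50,95]))
for n,W in(('top',Wa),('scene',Wb)):
  print(n);blobs(W,15,80)
# colors
def mask(lo,hi,h,name,s):
    hs=cv2.cvtColor(s['color'],cv2.COLOR_RGB2HSV);m=cv2.inRange(hs,lo,hi)
    n,l,st,ce=cv2.connectedComponentsWithStats(m)
    for i in range(1,n):
        if st[i,4]>40:
            v,u=np.where(l==i);P=np.array([ray(s,x,y,h)[:2] for x,y in zip(u,v)],np.float32)
            r=cv2.minAreaRect(P);print(name,ce[i],st[i,4],P.mean(0),np.array(r[0]),np.array(r[1]),round(r[2],1))
for s in(a,b):
  mask((0,180,120),(5,255,255),16,'red',s);mask((105,150,80),(125,255,255),16,'blue',s)
  mask((7,180,120),(20,255,255),11,'orange',s);mask((22,150,120),(35,255,255),19,'yellow',s)
```

```text
table z -1.3623506841865947 -1.1658853824524158
top
[332.6 165.5] 587 mid [ 647.2 -209.3] size [60.9 60.3] ang 2.1 z [16.4 34.7 39.5]
[379.3 167.4] 460 mid [ 643.1 -315.1] size [44.9 45.6] ang 19.0 z [35.7 43.5 47.1]
[209.7 195. ] 2314 mid [577.3  49.3] size [117.7 203.1] ang 4.9 z [17.2 56.  72.2]
[328.2 217.7] 292 mid [ 528.3 -198.1] size [37.8 39.8] ang 2.0 z [51.7 58.6 62.2]
[380.  220.5] 152 mid [ 523.2 -321.1] size [52.6 50.5] ang 0.0 z [15.5 20.8 25.9]
[298.7 264.1] 46 mid [ 420.9 -135.5] size [25.1 14. ] ang 0.7 z [15.1 16.1 18.7]
[352.7 265.8] 103 mid [ 419.4 -257.8] size [14.1 38.9] ang 17.7 z [15.8 17.9 21. ]
[316.1 301.3] 311 mid [ 334.3 -177.2] size [33.3 87.8] ang 7.2 z [16.5 19.6 24.8]
scene
[200.1 143.7] 43 mid [673.5 211.8] size [11.3 76.4] ang 10.5 z [15.3 16.3 18. ]
[229.3 180. ] 2514 mid [579.8  45.4] size [130.3 218.8] ang 8.4 z [15.6 34.  71.9]
[331.9 197.7] 516 mid [ 648.2 -210.5] size [62.6 61.2] ang 20.2 z [19.1 33.5 40.4]
[149.5 198.6] 79 mid [423.3 181. ] size [49.  13.9] ang 1.9 z [15.5 16.8 18.3]
[373.7 213.8] 484 mid [ 644.  -316.3] size [47.3 45.6] ang 
[... 854 characters left out ...]
.0
red [338.4  93. ] 63 [1176.6  -28.8] [1175.1  -30.8] [39.2 44.9] 72.2
red [280.4 170.5] 45 [688.  -48.3] [688.7 -48.7] [10.6 53.2] 13.6
red [262.4 248.3] 118 [ 432.1 -135.8] [ 432.7 -135.7] [47.6 14.6] 1.3
blue [150.2 199.2] 95 [422.7 177.9] [422.6 177.6] [49.3 15.6] 4.3
orange [207.7 234.6] 848 [405.9  -3.3] [424.5  18.2] [ 78.4 330.3] 1.6
orange [185.4 205.6] 62 [453.4  93.2] [457.4  95.1] [34.6 37.4] 52.2
orange [209.6 216. ] 68 [455.5  22. ] [462.3  23.1] [38.1 36.2] 46.9
orange [235.4 227.3] 79 [457.  -50.1] [460.9 -46.4] [39.3 39.5] 53.3
orange [311.3 279.3] 454 [ 417.4 -259.7] [ 419.7 -258.6] [60.3 59.7] 30.7
yellow [312.1 275.5] 104 [ 421.  -258.9] [ 420.8 -258.6] [13.3 37.6] 19.3
```

View pics/crop.png

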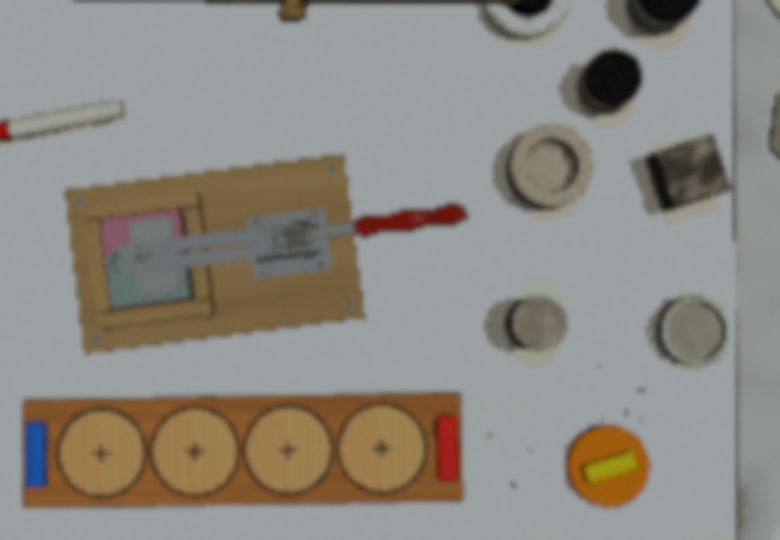

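The crop shows the ring crosses at (381,447), (288,450), (195,452) and (101,453). The red_jar candidate's black cap is at (610,80), and the cube and lid bar are tilted about 18°.

Run:
```python
from h import *
np.set_printoptions(suppress=True,precision=1)
a=dict(np.load('top.npz'));b=dict(np.load('scene.npz'))
for n,(x,y) in enumerate([(381,447),(288,450),(195,452),(101,453)]): print('ring',n+1,ray(a,150+(x+.5)/3-.5,110+(y+.5)/3-.5,6))
R=np.array([432.7,-135.6]);B=np.array([423.8,178.8]);C=(R+B)/2;u=(B-R)/np.linalg.norm(B-R);print('C',C,'yaw',np.degrees(np.arctan2(-u[0],u[1])))
for k in(-108,-36,36,108):print(C+k*u)
for s in(a,b):
  W=cloud(s)
  for lo,hi in((25,75),):
    m=((W[...,2]>lo)&(W[...,2]<hi)).astype(np.uint8);n,l,st,ce=cv2.connectedComponentsWithStats(m)
    for i in range(1,n):
      p=W[l==i];
      if st[i,4]>30 and 670<np.median(p[:,0])<860 and -420<np.median(p[:,1])<-150: r=cv2.minAreaRect(p[:,:2].astype(np.float32));print('jar?',ce[i],np.array(r[0]),np.array(r[1]),np.nanpercentile(p[:,2],[50,95]),s['color'][l==i].mean(0))
print('tray z',np.nanmedian(cloud(a)[190:210,400:430,2]))
```

```text
ring 1 [432.7 -84.8   6. ]
ring 2 [429.6 -13.2   6. ]
ring 3 [427.2  58.4   6. ]
ring 4 [425.6 130.9   6. ]
C [428.2  21.6] yaw 1.6214894845929146
[431.3 -86.4]
[429.3 -14.4]
[427.2  57.6]
[425.2 129.6]
jar? [423.4 101.2] [ 798.2 -418.4] [89.2 90.6] [26.7 29.5] [149.6 143.5 126.3]
jar? [328.3 107.3] [ 782.4 -199.5] [32.  44.5] [40.1 43.6] [35.  34.3 32.9]
jar? [353.2 136.6] [ 712.2 -255.2] [42.3 42.5] [48.1 51.6] [27.2 26.3 25.8]
jar? [423.7 152.5] [ 678.9 -418.4] [75.5 84.7] [27.2 30.3] [106.6 101.6  90.1]
jar? [359.  185.7] [ 711.8 -256.8] [41.6 42.8] [49.  52.7] [45.8 41.6 40.3]
jar? [431.6 191.9] [ 799.8 -419.1] [89.8 91.7] [28.6 30.7] [177.4 166.2 147.4]
jar? [421.1 222. ] [ 680.  -418.8] [75.9 86.5] [29.5 31.2] [124.4 116.3 103.9]
tray z 16.779041524187733
```

Emit:
{"method": "jog_arm", "body": {
  "rows": [
    {"tx":20,"ty":32,"az":0.12,"hand":85},
    {"tx":20,"ty":32,"az":0.12},
    {"tx":20,"ty":32,"az":0.12},
    {"tx":20,"ty":32,"az":0.12},
    {"tx":20,"ty":32,"az":0.12},
    {"tx":20,"ty":32,"az":0.12},
    {"tx":20,"ty":32,"az":0.12},
    {"tx":20,"ty":32,"az":0.12},
    {"tx":20,"ty":32,"az":0.12},
    {"tx":20,"ty":32,"az":0.06},
    {"tx":20,"ty":32},
    {}
  ]
}}

```text
invalid input at $.rows[0]: expected keys tx, ty, tz, ax, ay, az, hand
```

Emit:
{"method": "jog_arm", "body": {
  "rows": [
    {"tx":21.5,"ty":32.7,"tz":0,"ax":0,"ay":0,"az":0.114,"hand":85},
    {"tx":21.5,"ty":32.7,"tz":0,"ax":0,"ay":0,"az":0.114,"hand":85},
    {"tx":21.5,"ty":32.7,"tz":0,"ax":0,"ay":0,"az":0.114,"hand":85},
    {"tx":21.5,"ty":32.7,"tz":0,"ax":0,"ay":0,"az":0.114,"hand":85},
    {"tx":21.5,"ty":32.7,"tz":0,"ax":0,"ay":0,"az":0.114,"hand":85},
    {"tx":21.5,"ty":32.7,"tz":0,"ax":0,"ay":0,"az":0.114,"hand":85},
    {"tx":21.5,"ty":32.7,"tz":0,"ax":0,"ay":0,"az":0.114,"hand":85},
    {"tx":21.5,"ty":32.7,"tz":0,"ax":0,"ay":0,"az":0.114,"hand":85},
    {"tx":21.5,"ty":32.7,"tz":0,"ax":0,"ay":0,"az":0.114,"hand":85},
    {"tx":21.5,"ty":32.7,"tz":0,"ax":0,"ay":0,"az":0.114,"hand":85},
    {"tx":21.5,"ty":32.7,"tz":0,"ax":0,"ay":0,"az":0,"hand":85},
    {"tx":21.5,"ty":32.7,"tz":0,"ax":0,"ay":0,"az":0,"hand":85}
  ]
}}

```text
t: 1.1
position: [528.6, -197.2, 231.1]
orientation: [0.708, 0.706, -0.0, -0.0]
contact_force: [0.7, -0.0, -0.1]
grip_width: 84.8
finger_force: 0.0
```

```bash
cat > look.py <<'E'
from h import *
import sys
s=snap('wrist',sys.argv[1]);np.savez('wrist.npz',**s)
W=cloud(s);np.set_printoptions(suppress=True,precision=3)
st=env.read_state();print(st['t'],st['position'],st['orientation'],st['contact_force'],st['grip_width'])
print('table',[np.nanmedian(W[v:v+20,u:u+20,2]) for u,v in((20,20),(470,20),(20,350),(470,350))])
m=((W[...,2]>12)&(W[...,2]<75)).astype(np.uint8);n,l,S,ce=cv2.connectedComponentsWithStats(m)
for i in range(1,n):
    if S[i,4]>200:
        p=W[l==i];p=p[p[:,2]>np.nanpercentile(p[:,2],90)-6];r=cv2.minAreaRect(p[:,:2].astype(np.float32))
        print(ce[i].round(),S[i,4],'mid',np.round(r[0],1),np.round(r[1],1),round(r[2],1),'z',np.nanpercentile(p[:,2],[5,50,95]).round(1))
E
python3 look.py w1.png
```

```text
1.15 [ 533.348 -187.804  231.556] [ 0.704  0.71   0.003 -0.001] [4.261 5.208 0.723] 84.87272253235092
table [np.float64(-0.562137263247223), np.float64(0.24856789297336945), np.float64(304.72431803001274), np.float64(299.2720743548985)]
[300.  19.] 3070 mid [566.8 -47.5] [77.5 40.8] 8.0 z [13.4 14.9 18.8]
[374.  13.] 1070 mid [637.4 -44. ] [39.8 27.9] 7.8 z [13.4 14.8 16.5]
[ 86. 132.] 2093 mid [ 331.5 -152.8] [ 36.2 137.1] 7.0 z [18.2 21.4 26.5]
[489. 201.] 6318 mid [ 777.  -298.2] [43.4 48.1] 13.0 z [52.3 55.9 57.1]
[175. 110.] 703 mid [ 432.9 -136.3] [15.7 50.5] 89.9 z [14.  15.9 17.3]
[264. 174.] 1462 mid [ 528.4 -200. ] [38.9 39.8] 1.0 z [58.8 60.1 61.4]
[373. 180.] 2888 mid [ 647.5 -211.6] [61.6 60.9] 51.6 z [34.8 38.  39.3]
[429. 221.] 1859 mid [ 713.3 -256.8] [42.  42.5] 72.5 z [47.1 50.  51.2]
[172. 218.] 452 mid [ 420.4 -259.8] [14.3 40.1] 17.9 z [15.4 18.7 20. ]
[268. 314.] 16226 mid [ 534.1 -373.4] [294.9  61.7] 24.2 z [32.5 44.8 63.6]
[ 79. 299.] 758 mid [ 295.3 -365.6] [71.8 31.7] 34.0 z [14.7 17.4 18.7]
[471. 300.] 2050 mid [ 794.9 -384.8] [47.8 36.7] 42.8 z [20.9 26.2 27.9]
```

View pics/w1.png

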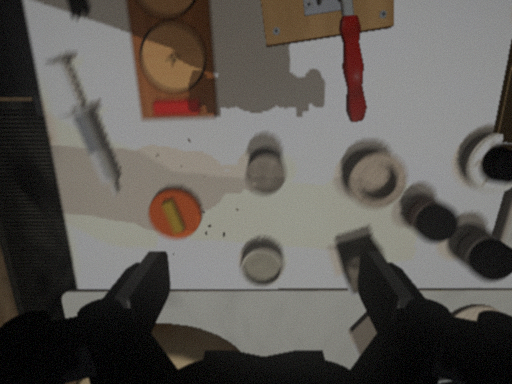

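The wrist view shows the cylinder at (264,174), the lid at (175,213) and the pot at (262,262), all within 1–2 mm of the first measurements. The arm overshoots briefly when it stops. Next I descend on the cylinder.

Emit:
{"method": "jog_arm", "body": {
  "rows": [
    {"tx":0,"ty":-0.5,"tz":-20,"ax":0,"ay":0,"az":0,"hand":85},
    {"tx":0,"ty":0,"tz":-35,"ax":0,"ay":0,"az":0,"hand":85},
    {"tx":0,"ty":0,"tz":-40,"ax":0,"ay":0,"az":0,"hand":85},
    {"tx":0,"ty":0,"tz":-40,"ax":0,"ay":0,"az":0,"hand":85},
    {"tx":0,"ty":0,"tz":-35,"ax":0,"ay":0,"az":0,"hand":85},
    {"tx":0,"ty":0,"tz":-27,"ax":0,"ay":0,"az":0,"hand":85},
    {"tx":0,"ty":0,"tz":-15,"ax":0,"ay":0,"az":0,"hand":85},
    {"tx":0,"ty":0,"tz":-5,"ax":0,"ay":0,"az":0,"hand":85},
    {"tx":0,"ty":0,"tz":0,"ax":0,"ay":0,"az":0,"hand":55},
    {"tx":0,"ty":0,"tz":0,"ax":0,"ay":0,"az":0,"hand":45},
    {"tx":0,"ty":0,"tz":0,"ax":0,"ay":0,"az":0,"hand":30},
    {"tx":0,"ty":0,"tz":0,"ax":0,"ay":0,"az":0,"hand":30}
  ],
  "grip_force": 60
}}

```text
t: 2.15
position: [529.2, -199.8, 16.0]
orientation: [0.708, 0.706, 0.0, 0.001]
contact_force: [-4.3, 1.2, 6.2]
grip_width: 39.6
finger_force: 60.5
```

Emit:
{"method": "jog_arm", "body": {
  "rows": [
    {"tx":0,"ty":0,"tz":20,"ax":0,"ay":0,"az":0,"hand":30},
    {"tx":0,"ty":0,"tz":30,"ax":0,"ay":0,"az":0,"hand":30},
    {"tx":-16,"ty":19,"tz":10,"ax":0,"ay":0,"az":0,"hand":30},
    {"tx":-20,"ty":23,"tz":0,"ax":0,"ay":0,"az":0,"hand":30},
    {"tx":-20,"ty":24,"tz":0,"ax":0,"ay":0,"az":0,"hand":30},
    {"tx":-20,"ty":23,"tz":0,"ax":0,"ay":0,"az":0,"hand":30},
    {"tx":-13,"ty":16,"tz":0,"ax":0,"ay":0,"az":0,"hand":30},
    {"tx":-7,"ty":8,"tz":0,"ax":0,"ay":0,"az":0,"hand":30},
    {"tx":0,"ty":0,"tz":0,"ax":0,"ay":0,"az":0.03,"hand":30},
    {"tx":0,"ty":0,"tz":-15,"ax":0,"ay":0,"az":0,"hand":30},
    {"tx":0,"ty":0,"tz":-20,"ax":0,"ay":0,"az":0,"hand":30},
    {"tx":0,"ty":0,"tz":-8,"ax":0,"ay":0,"az":0,"hand":30}
  ]
}}

```text
t: 3.15
position: [432.3, -86.9, 30.5]
orientation: [0.697, 0.717, -0.0, 0.0]
contact_force: [-0.3, 0.1, -2.4]
grip_width: 39.4
finger_force: 61.0
```

Emit:
{"method": "jog_arm", "body": {
  "rows": [
    {"tx":0,"ty":0.5,"tz":-6,"ax":0,"ay":0,"az":0,"hand":30},
    {"tx":0,"ty":0,"tz":-3,"ax":0,"ay":0,"az":0,"hand":30},
    {"tx":0,"ty":0,"tz":-1,"ax":0,"ay":0,"az":0,"hand":30},
    {"tx":0,"ty":0,"tz":-0.5,"ax":0,"ay":0,"az":0,"hand":30},
    {"tx":0,"ty":0,"tz":0,"ax":0,"ay":0,"az":0,"hand":30}
  ]
}}

```text
t: 3.57
position: [432.4, -86.0, 22.0]
orientation: [0.697, 0.717, -0.0, 0.0]
contact_force: [-3.8, -0.0, 8.6]
grip_width: 39.7
finger_force: 62.2
```

Emit:
{"method": "jog_arm", "body": {
  "rows": [
    {"tx":0,"ty":0,"tz":0,"ax":0,"ay":0,"az":0,"hand":65},
    {"tx":0,"ty":0,"tz":0,"ax":0,"ay":0,"az":0,"hand":65},
    {"tx":0,"ty":0,"tz":20,"ax":0,"ay":0,"az":0,"hand":65},
    {"tx":0,"ty":0,"tz":40,"ax":0,"ay":0,"az":0,"hand":65},
    {"tx":0,"ty":0,"tz":30,"ax":0,"ay":0,"az":0,"hand":85},
    {"tx":33,"ty":-19,"tz":0,"ax":0,"ay":0,"az":0.12,"hand":85},
    {"tx":33,"ty":-19,"tz":0,"ax":0,"ay":0,"az":0.12,"hand":85},
    {"tx":33,"ty":-19,"tz":0,"ax":0,"ay":0,"az":0.12,"hand":85},
    {"tx":33,"ty":-19,"tz":0,"ax":0,"ay":0,"az":0.12,"hand":85},
    {"tx":33,"ty":-19,"tz":0,"ax":0,"ay":0,"az":0.12,"hand":85},
    {"tx":33,"ty":-19,"tz":0,"ax":0,"ay":0,"az":0.12,"hand":85},
    {"tx":17.5,"ty":-11.4,"tz":0,"ax":0,"ay":0,"az":0.08,"hand":85}
  ]
}}

```text
t: 4.57
position: [651.0, -214.3, 111.0]
orientation: [0.362, 0.932, 0.0, 0.002]
contact_force: [-1.2, 0.3, 0.4]
grip_width: 85.1
finger_force: 0.0
```

Emit:
{"method": "jog_arm", "body": {
  "rows": [
    {"tx":0,"ty":0,"tz":0,"ax":0,"ay":0,"az":0,"hand":85},
    {"tx":0,"ty":0,"tz":0,"ax":0,"ay":0,"az":0,"hand":85}
  ]
}}

```text
t: 4.73
position: [647.9, -211.8, 110.1]
orientation: [0.364, 0.931, 0.0, -0.0]
contact_force: [-0.8, -0.0, 0.1]
grip_width: 85.3
finger_force: 0.0
```

```bash
python3 look.py w2.png
```

```text
4.7833 [ 647.165 -210.794  110.336] [ 0.364  0.932  0.    -0.001] [-1.436  0.266  0.133] 85.25335584196017
table [np.float64(3.0338533973839787), np.float64(0.4357846618286345), np.float64(183.63634770627493), np.float64(178.549597096891)]
[444.  21.] 3333 mid [633.  -36.3] [45.9 46.1] 8.2 z [13.5 14.8 16.3]
[ 41. 237.] 13043 mid [ 566.8 -363.2] [ 91.3 167.1] 35.4 z [14.4 17.6 23.2]
[264. 203.] 6144 mid [ 647.7 -212.1] [61.5 61.5] 65.1 z [35.8 38.1 39.2]
[470. 270.] 6341 mid [ 784.8 -140.2] [49.9  4.3] 89.0 z [61.7 67.5 74.1]
[177. 307.] 3038 mid [ 654.2 -313.9] [23.2 46. ] 18.7 z [42. 45. 46.]
[280. 307.] 4125 mid [ 713.4 -257.3] [42.  42.5] 5.1 z [47.3 50.  50.9]
[359. 309.] 719 mid [ 773.8 -220.3] [14.5 52.6] 69.2 z [19.4 22.7 23.9]
[352. 355.] 367 mid [ 809.3 -253.8] [29.4  4.9] 87.2 z [17.2 20.4 24.5]
```

View pics/w2.png

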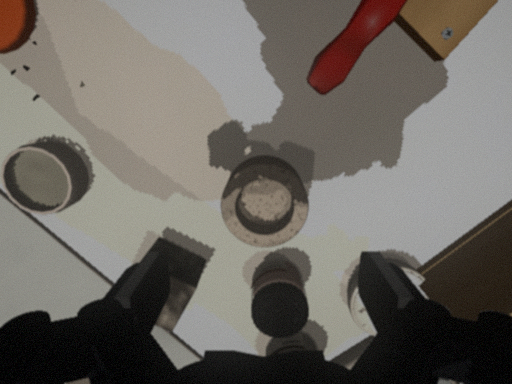

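The tealight is centred between the fingers at (264,203). The jar at (280,307) lies off the closing line.

Emit:
{"method": "jog_arm", "body": {
  "rows": [
    {"tx":0,"ty":-0.5,"tz":-20,"ax":0,"ay":0,"az":0,"hand":85},
    {"tx":0,"ty":0,"tz":-30,"ax":0,"ay":0,"az":0,"hand":85},
    {"tx":0,"ty":0,"tz":-28,"ax":0,"ay":0,"az":0,"hand":85},
    {"tx":0,"ty":0,"tz":-18,"ax":0,"ay":0,"az":0,"hand":85},
    {"tx":0,"ty":0,"tz":-7,"ax":0,"ay":0,"az":0,"hand":85},
    {"tx":0,"ty":0,"tz":-2,"ax":0,"ay":0,"az":0,"hand":85},
    {"tx":0,"ty":0,"tz":0,"ax":0,"ay":0,"az":0,"hand":70},
    {"tx":0,"ty":0,"tz":0,"ax":0,"ay":0,"az":0,"hand":60},
    {"tx":0,"ty":0,"tz":0,"ax":0,"ay":0,"az":0,"hand":50},
    {"tx":0,"ty":0,"tz":0,"ax":0,"ay":0,"az":0,"hand":50}
  ],
  "grip_force": 60
}}

```text
t: 5.62
position: [649.1, -211.9, 8.2]
orientation: [0.363, 0.932, 0.0, 0.002]
contact_force: [-0.7, 0.5, 6.3]
grip_width: 59.4
finger_force: 65.7
```

Emit:
{"method": "jog_arm", "body": {
  "rows": [
    {"tx":0,"ty":0,"tz":20,"ax":0,"ay":0,"az":0,"hand":50},
    {"tx":0,"ty":0,"tz":40,"ax":0,"ay":0,"az":0,"hand":50},
    {"tx":0,"ty":0,"tz":40,"ax":0,"ay":0,"az":0,"hand":50},
    {"tx":-15,"ty":18,"tz":0,"ax":0,"ay":0,"az":-0.05,"hand":50},
    {"tx":-25,"ty":31,"tz":0,"ax":0,"ay":0,"az":-0.1,"hand":50},
    {"tx":-26,"ty":32,"tz":0,"ax":0,"ay":0,"az":-0.1,"hand":50},
    {"tx":-26,"ty":32,"tz":0,"ax":0,"ay":0,"az":-0.1,"hand":50},
    {"tx":-26,"ty":32,"tz":0,"ax":0,"ay":0,"az":-0.1,"hand":50},
    {"tx":-26,"ty":32,"tz":0,"ax":0,"ay":0,"az":-0.1,"hand":50},
    {"tx":-26,"ty":32,"tz":0,"ax":0,"ay":0,"az":-0.1,"hand":50},
    {"tx":-25,"ty":31,"tz":0,"ax":0,"ay":0,"az":-0.1,"hand":50},
    {"tx":-17,"ty":20,"tz":0,"ax":0,"ay":0,"az":-0.05,"hand":50}
  ]
}}

```text
t: 6.62
position: [432.9, 51.0, 106.3]
orientation: [0.698, 0.716, 0.0, -0.0]
contact_force: [-1.3, 1.7, -1.7]
grip_width: 59.4
finger_force: 70.5
```

Emit:
{"method": "jog_arm", "body": {
  "rows": [
    {"tx":-8.3,"ty":9.2,"tz":0,"ax":0,"ay":0,"az":0,"hand":50},
    {"tx":0,"ty":0,"tz":0,"ax":0,"ay":0,"az":0,"hand":50},
    {"tx":0,"ty":0,"tz":-15,"ax":0,"ay":0,"az":0,"hand":50},
    {"tx":0,"ty":0,"tz":-30,"ax":0,"ay":0,"az":0,"hand":50},
    {"tx":0,"ty":0,"tz":-25,"ax":0,"ay":0,"az":0,"hand":50},
    {"tx":0,"ty":0,"tz":-12,"ax":0,"ay":0,"az":0,"hand":50},
    {"tx":0,"ty":0,"tz":-5,"ax":0,"ay":0,"az":0,"hand":50},
    {"tx":0,"ty":0,"tz":0,"ax":0,"ay":0,"az":0,"hand":50}
  ]
}}

```text
t: 7.28
position: [427.8, 56.6, 17.9]
orientation: [0.697, 0.717, -0.001, -0.0]
contact_force: [0.1, 0.7, -2.4]
grip_width: 59.6
finger_force: 70.5
```

Emit:
{"method": "jog_arm", "body": {
  "rows": [
    {"tx":0,"ty":0.5,"tz":-3,"ax":0,"ay":0,"az":0,"hand":50},
    {"tx":0,"ty":0,"tz":-2,"ax":0,"ay":0,"az":0,"hand":50},
    {"tx":0,"ty":0,"tz":-1,"ax":0,"ay":0,"az":0,"hand":50},
    {"tx":0,"ty":0,"tz":-0.5,"ax":0,"ay":0,"az":0,"hand":50},
    {"tx":0,"ty":0,"tz":0,"ax":0,"ay":0,"az":0,"hand":50}
  ]
}}

```text
t: 7.7
position: [428.9, 56.8, 14.5]
orientation: [0.697, 0.717, 0.0, 0.002]
contact_force: [-3.3, -4.4, 17.1]
grip_width: 59.7
finger_force: 72.5
```

Emit:
{"method": "jog_arm", "body": {
  "rows": [
    {"tx":0,"ty":0,"tz":0,"ax":0,"ay":0,"az":0,"hand":80},
    {"tx":0,"ty":0,"tz":0,"ax":0,"ay":0,"az":0,"hand":80},
    {"tx":0,"ty":0,"tz":25,"ax":0,"ay":0,"az":0,"hand":80},
    {"tx":0,"ty":0,"tz":40,"ax":0,"ay":0,"az":0,"hand":85},
    {"tx":0,"ty":0,"tz":40,"ax":0,"ay":0,"az":0,"hand":85},
    {"tx":20,"ty":-34,"tz":0,"ax":0,"ay":0,"az":0.04,"hand":85},
    {"tx":20,"ty":-34,"tz":0,"ax":0,"ay":0,"az":0.04,"hand":85},
    {"tx":20,"ty":-34,"tz":0,"ax":0,"ay":0,"az":0.04,"hand":85},
    {"tx":20,"ty":-34,"tz":0,"ax":0,"ay":0,"az":0.04,"hand":85},
    {"tx":20,"ty":-34,"tz":0,"ax":0,"ay":0,"az":0.04,"hand":85},
    {"tx":20,"ty":-34,"tz":0,"ax":0,"ay":0,"az":0.04,"hand":85},
    {"tx":20,"ty":-34,"tz":0,"ax":0,"ay":0,"az":0.04,"hand":85}
  ]
}}

```text
t: 8.7
position: [568.4, -182.2, 118.0]
orientation: [0.59, 0.808, 0.0, 0.001]
contact_force: [0.9, 0.7, 1.1]
grip_width: 84.8
finger_force: 0.0
```

Emit:
{"method": "jog_arm", "body": {
  "rows": [
    {"tx":20,"ty":-34,"tz":0,"ax":0,"ay":0,"az":0.013,"hand":85},
    {"tx":20,"ty":-34,"tz":0,"ax":0,"ay":0,"az":0,"hand":85},
    {"tx":20,"ty":-34,"tz":0,"ax":0,"ay":0,"az":0,"hand":85},
    {"tx":12,"ty":-24,"tz":0,"ax":0,"ay":0,"az":0,"hand":85},
    {"tx":4.5,"ty":-10.3,"tz":0,"ax":0,"ay":0,"az":0,"hand":85},
    {"tx":0,"ty":0,"tz":0,"ax":0,"ay":0,"az":0,"hand":85},
    {"tx":0,"ty":0,"tz":0,"ax":0,"ay":0,"az":0,"hand":85}
  ]
}}

```text
t: 9.28
position: [643.5, -315.2, 117.1]
orientation: [0.585, 0.811, 0.0, -0.001]
contact_force: [0.3, 0.2, 0.6]
grip_width: 84.9
finger_force: 0.0
```

```bash
python3 look.py w3.png
```

```text
9.3333 [ 643.576 -313.907  117.277] [ 0.584  0.812  0.001 -0.001] [ 0.461 -0.164  0.46 ] 85.03910692482273
table [np.float64(9.335737349188946), np.float64(0.28031639109747175), np.float64(190.63741071938068), np.float64(185.2274741855241)]
[472. 189.] 13791 mid [ 779.  -298.7] [48.4 48.4] 22.1 z [53.2 56.1 57.2]
[110. 157.] 4291 mid [ 524.8 -323.1] [52.1 52.3] 89.8 z [18.5 23.3 25. ]
[386. 157.] 4217 mid [ 713.4 -257.5] [42.5 42. ] 17.8 z [48.5 50.1 51.2]
[181. 268.] 44523 mid [ 571. -370.] [234.8  55.6] 35.7 z [40.3 45.2 51.5]
[456. 307.] 607 mid [ 830.1 -360.8] [63.7 12.9] 0.4 z [14.3 17.7 19. ]
```

View pics/w3.png

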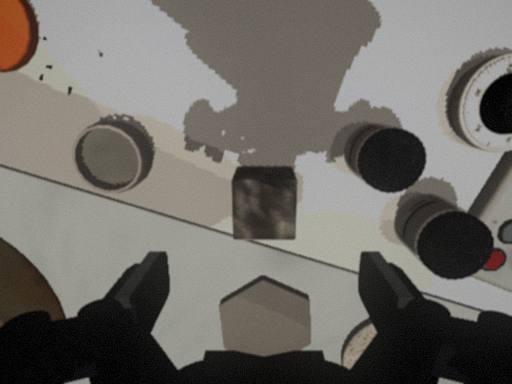

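The wrist view shows the cube square to the fingers, its top face spanning about (233–297, 180–240). I check its centre by ray.

Run:
```python
from h import *
s=dict(np.load('wrist.npz'));W=cloud(s)
m=np.zeros(W.shape[:2],bool);m[150:250,215:315]=1
m&=(W[...,2]>40)&(W[...,2]<50)
p=W[m];r=cv2.minAreaRect(p[:,:2].astype(np.float32));v,u=np.where(m);print(r,len(p),u.min(),u.max(),v.min(),v.max(),ray(s,(u.min()+u.max())/2,(v.min()+v.max())/2,45))
```

```text
((643.8915405273438, -317.63214111328125), (45.00238800048828, 45.39391326904297), 18.147417068481445) 3946 232 296 177 239 [ 643.61893803 -316.19862142   45.        ]
```

Emit:
{"method": "jog_arm", "body": {
  "rows": [
    {"tx":0,"ty":-0.7,"tz":-20,"ax":0,"ay":0,"az":0,"hand":85},
    {"tx":0,"ty":0,"tz":-32,"ax":0,"ay":0,"az":0,"hand":85},
    {"tx":0,"ty":0,"tz":-30,"ax":0,"ay":0,"az":0,"hand":85},
    {"tx":0,"ty":0,"tz":-18,"ax":0,"ay":0,"az":0,"hand":85},
    {"tx":0,"ty":0,"tz":-7,"ax":0,"ay":0,"az":0,"hand":85},
    {"tx":0,"ty":0,"tz":-2,"ax":0,"ay":0,"az":0,"hand":85},
    {"tx":0,"ty":0,"tz":0,"ax":0,"ay":0,"az":0,"hand":60},
    {"tx":0,"ty":0,"tz":0,"ax":0,"ay":0,"az":0,"hand":45},
    {"tx":0,"ty":0,"tz":0,"ax":0,"ay":0,"az":0,"hand":35},
    {"tx":0,"ty":0,"tz":0,"ax":0,"ay":0,"az":0,"hand":35}
  ],
  "grip_force": 60
}}

```text
t: 10.17
position: [645.2, -317.4, 10.6]
orientation: [0.585, 0.811, 0.0, 0.002]
contact_force: [0.7, -0.5, -1.8]
grip_width: 44.3
finger_force: 61.7
```

Emit:
{"method": "jog_arm", "body": {
  "rows": [
    {"tx":0,"ty":0,"tz":20,"ax":0,"ay":0,"az":0,"hand":35},
    {"tx":0,"ty":0,"tz":40,"ax":0,"ay":0,"az":0,"hand":35},
    {"tx":0,"ty":0,"tz":40,"ax":0,"ay":0,"az":0,"hand":35},
    {"tx":-12,"ty":17,"tz":0,"ax":0,"ay":0,"az":0,"hand":35},
    {"tx":-20,"ty":28,"tz":0,"ax":0,"ay":0,"az":-0.04,"hand":35},
    {"tx":-23,"ty":33,"tz":0,"ax":0,"ay":0,"az":-0.04,"hand":35},
    {"tx":-23,"ty":33,"tz":0,"ax":0,"ay":0,"az":-0.04,"hand":35},
    {"tx":-23,"ty":33,"tz":0,"ax":0,"ay":0,"az":-0.04,"hand":35},
    {"tx":-23,"ty":33,"tz":0,"ax":0,"ay":0,"az":-0.04,"hand":35},
    {"tx":-23,"ty":33,"tz":0,"ax":0,"ay":0,"az":-0.04,"hand":35},
    {"tx":-23,"ty":33,"tz":0,"ax":0,"ay":0,"az":-0.04,"hand":35},
    {"tx":-21,"ty":30,"tz":0,"ax":0,"ay":0,"az":-0.013,"hand":35}
  ]
}}

```text
t: 11.17
position: [451.2, -42.3, 108.8]
orientation: [0.698, 0.716, 0.0, 0.0]
contact_force: [0.4, 1.0, -2.2]
grip_width: 44.1
finger_force: 62.1
```

Emit:
{"method": "jog_arm", "body": {
  "rows": [
    {"tx":-15,"ty":20,"tz":0,"ax":0,"ay":0,"az":0,"hand":35},
    {"tx":-8.2,"ty":10,"tz":0,"ax":0,"ay":0,"az":0,"hand":35},
    {"tx":0,"ty":0,"tz":0,"ax":0,"ay":0,"az":0,"hand":35},
    {"tx":0,"ty":0,"tz":-15,"ax":0,"ay":0,"az":0,"hand":35},
    {"tx":0,"ty":0,"tz":-30,"ax":0,"ay":0,"az":0,"hand":35},
    {"tx":0,"ty":0,"tz":-25,"ax":0,"ay":0,"az":0,"hand":35},
    {"tx":0,"ty":0,"tz":-12,"ax":0,"ay":0,"az":0,"hand":35},
    {"tx":0,"ty":0,"tz":-5,"ax":0,"ay":0,"az":0,"hand":35},
    {"tx":0,"ty":0,"tz":0,"ax":0,"ay":0,"az":0,"hand":35}
  ]
}}

```text
t: 11.92
position: [430.0, -14.8, 20.4]
orientation: [0.698, 0.716, -0.0, -0.0]
contact_force: [-0.3, -1.0, -3.5]
grip_width: 44.3
finger_force: 61.9
```

Emit:
{"method": "jog_arm", "body": {
  "rows": [
    {"tx":0,"ty":0,"tz":-3,"ax":0,"ay":0,"az":0,"hand":35},
    {"tx":0,"ty":0,"tz":-2,"ax":0,"ay":0,"az":0,"hand":35},
    {"tx":0,"ty":0,"tz":-1,"ax":0,"ay":0,"az":0,"hand":35},
    {"tx":0,"ty":0,"tz":-0.8,"ax":0,"ay":0,"az":0,"hand":35},
    {"tx":0,"ty":0,"tz":0,"ax":0,"ay":0,"az":0,"hand":35}
  ]
}}

```text
t: 12.33
position: [430.8, -14.3, 16.3]
orientation: [0.697, 0.717, 0.0, 0.001]
contact_force: [-3.0, -0.4, 13.1]
grip_width: 44.2
finger_force: 63.9
```

Emit:
{"method": "jog_arm", "body": {
  "rows": [
    {"tx":0,"ty":0,"tz":0,"ax":0,"ay":0,"az":0,"hand":70},
    {"tx":0,"ty":0,"tz":0,"ax":0,"ay":0,"az":0,"hand":70},
    {"tx":0,"ty":0,"tz":25,"ax":0,"ay":0,"az":0,"hand":70},
    {"tx":0,"ty":0,"tz":40,"ax":0,"ay":0,"az":0,"hand":85},
    {"tx":0,"ty":0,"tz":30,"ax":0,"ay":0,"az":0,"hand":85},
    {"tx":11,"ty":-36,"tz":0,"ax":0,"ay":0,"az":0,"hand":85},
    {"tx":11,"ty":-36,"tz":0,"ax":0,"ay":0,"az":0,"hand":85},
    {"tx":11,"ty":-36,"tz":0,"ax":0,"ay":0,"az":0,"hand":85},
    {"tx":11,"ty":-36,"tz":0,"ax":0,"ay":0,"az":0,"hand":85},
    {"tx":11,"ty":-36,"tz":0,"ax":0,"ay":0,"az":0,"hand":85},
    {"tx":11,"ty":-36,"tz":0,"ax":0,"ay":0,"az":0,"hand":85},
    {"tx":11,"ty":-36,"tz":0,"ax":0,"ay":0,"az":0,"hand":85}
  ]
}}

```text
t: 13.33
position: [507.0, -268.2, 109.9]
orientation: [0.697, 0.717, 0.0, 0.0]
contact_force: [0.4, -0.1, 0.3]
grip_width: 84.7
finger_force: 0.0
```

Emit:
{"method": "jog_arm", "body": {
  "rows": [
    {"tx":11,"ty":-36,"tz":0,"ax":0,"ay":0,"az":0,"hand":85},
    {"tx":6.5,"ty":-20.5,"tz":0,"ax":0,"ay":0,"az":0,"hand":85},
    {"tx":0,"ty":0,"tz":0,"ax":0,"ay":0,"az":0,"hand":85},
    {"tx":0,"ty":0,"tz":-20,"ax":0,"ay":0,"az":0,"hand":85},
    {"tx":0,"ty":0,"tz":-30,"ax":0,"ay":0,"az":0,"hand":85},
    {"tx":0,"ty":0,"tz":-30,"ax":0,"ay":0,"az":0,"hand":85},
    {"tx":0,"ty":0,"tz":-15,"ax":0,"ay":0,"az":0,"hand":85},
    {"tx":0,"ty":0,"tz":-7,"ax":0,"ay":0,"az":0,"hand":85},
    {"tx":0,"ty":0,"tz":-3,"ax":0,"ay":0,"az":0,"hand":75},
    {"tx":0,"ty":0,"tz":0,"ax":0,"ay":0,"az":0,"hand":60},
    {"tx":0,"ty":0,"tz":0,"ax":0,"ay":0,"az":0,"hand":56}
  ],
  "grip_force": 30
}}

```text
t: 14.25
position: [525.3, -322.8, 5.9]
orientation: [0.697, 0.717, 0.0, 0.001]
contact_force: [0.5, 0.2, 0.4]
grip_width: 55.6
finger_force: 0.0
```

Emit:
{"method": "jog_arm", "body": {
  "rows": [
    {"tx":0,"ty":0,"tz":-2,"ax":0,"ay":0,"az":0,"hand":56},
    {"tx":0,"ty":0,"tz":0,"ax":0,"ay":0,"az":0,"hand":54},
    {"tx":0,"ty":0,"tz":0,"ax":0,"ay":0,"az":0,"hand":48},
    {"tx":0,"ty":0,"tz":0,"ax":0,"ay":0,"az":0,"hand":48},
    {"tx":0,"ty":0,"tz":0,"ax":0,"ay":0,"az":0,"hand":48}
  ],
  "grip_force": 30
}}

```text
t: 14.67
position: [524.9, -322.9, 3.9]
orientation: [0.697, 0.717, 0.0, 0.001]
contact_force: [-2.2, 0.5, 5.3]
grip_width: 52.1
finger_force: 31.5
```

Emit:
{"method": "jog_arm", "body": {
  "rows": [
    {"tx":0,"ty":0,"tz":20,"ax":0,"ay":0,"az":0,"hand":48},
    {"tx":0,"ty":0,"tz":40,"ax":0,"ay":0,"az":0,"hand":48},
    {"tx":0,"ty":0,"tz":40,"ax":0,"ay":0,"az":0,"hand":48},
    {"tx":-4,"ty":18,"tz":0,"ax":0,"ay":0,"az":0,"hand":48},
    {"tx":-6,"ty":28,"tz":0,"ax":0,"ay":0,"az":0,"hand":48},
    {"tx":-8,"ty":37,"tz":0,"ax":0,"ay":0,"az":0,"hand":48},
    {"tx":-8,"ty":37,"tz":0,"ax":0,"ay":0,"az":0,"hand":48},
    {"tx":-8,"ty":37,"tz":0,"ax":0,"ay":0,"az":0,"hand":48},
    {"tx":-8,"ty":37,"tz":0,"ax":0,"ay":0,"az":0,"hand":48},
    {"tx":-8,"ty":37,"tz":0,"ax":0,"ay":0,"az":0,"hand":48},
    {"tx":-8,"ty":37,"tz":0,"ax":0,"ay":0,"az":0,"hand":48},
    {"tx":-8,"ty":37,"tz":0,"ax":0,"ay":0,"az":0,"hand":48}
  ]
}}

```text
t: 15.67
position: [457.7, -16.0, 103.0]
orientation: [0.697, 0.717, 0.0, 0.001]
contact_force: [1.4, 0.5, -0.3]
grip_width: 51.7
finger_force: 32.1
```

Emit:
{"method": "jog_arm", "body": {
  "rows": [
    {"tx":-8,"ty":37,"tz":0,"ax":0,"ay":0,"az":0,"hand":48},
    {"tx":-8,"ty":37,"tz":0,"ax":0,"ay":0,"az":0,"hand":48},
    {"tx":-8,"ty":37,"tz":0,"ax":0,"ay":0,"az":0,"hand":48},
    {"tx":-6,"ty":24,"tz":0,"ax":0,"ay":0,"az":0,"hand":48},
    {"tx":-2.6,"ty":13,"tz":0,"ax":0,"ay":0,"az":0,"hand":48},
    {"tx":0,"ty":0,"tz":0,"ax":0,"ay":0,"az":0,"hand":48},
    {"tx":0,"ty":0,"tz":-15,"ax":0,"ay":0,"az":0,"hand":48},
    {"tx":0,"ty":0,"tz":-30,"ax":0,"ay":0,"az":0,"hand":48},
    {"tx":0,"ty":0,"tz":-25,"ax":0,"ay":0,"az":0,"hand":48},
    {"tx":0,"ty":0,"tz":-12,"ax":0,"ay":0,"az":0,"hand":48},
    {"tx":0,"ty":0,"tz":-5,"ax":0,"ay":0,"az":0,"hand":48},
    {"tx":0,"ty":0,"tz":0,"ax":0,"ay":0,"az":0,"hand":48}
  ]
}}

```text
t: 16.67
position: [425.2, 129.6, 14.7]
orientation: [0.698, 0.717, -0.001, -0.0]
contact_force: [0.5, 0.6, -1.4]
grip_width: 51.9
finger_force: 32.1
```

Position is right. I lower in small steps, then release, back off and look.

Emit:
{"method": "jog_arm", "body": {
  "rows": [
    {"tx":0,"ty":0,"tz":-3,"ax":0,"ay":0,"az":0,"hand":48},
    {"tx":0,"ty":0,"tz":-2,"ax":0,"ay":0,"az":0,"hand":48},
    {"tx":0,"ty":0,"tz":-1,"ax":0,"ay":0,"az":0,"hand":48},
    {"tx":0,"ty":0,"tz":-0.7,"ax":0,"ay":0,"az":0,"hand":48},
    {"tx":0,"ty":0,"tz":0,"ax":0,"ay":0,"az":0,"hand":48},
    {"tx":0,"ty":0,"tz":0,"ax":0,"ay":0,"az":0,"hand":48}
  ]
}}

```text
t: 17.17
position: [426.3, 130.5, 9.8]
orientation: [0.697, 0.717, 0.0, 0.001]
contact_force: [-0.6, -1.6, 5.6]
grip_width: 51.8
finger_force: 32.6
```

Emit:
{"method": "jog_arm", "body": {
  "rows": [
    {"tx":0,"ty":0,"tz":0,"ax":0,"ay":0,"az":0,"hand":70},
    {"tx":0,"ty":0,"tz":0,"ax":0,"ay":0,"az":0,"hand":70},
    {"tx":0,"ty":0,"tz":20,"ax":0,"ay":0,"az":0,"hand":70},
    {"tx":0,"ty":0,"tz":40,"ax":0,"ay":0,"az":0,"hand":70},
    {"tx":0,"ty":0,"tz":40,"ax":0,"ay":0,"az":0,"hand":70},
    {"tx":0,"ty":-10,"tz":20,"ax":0,"ay":0,"az":0,"hand":70},
    {"tx":0,"ty":-20,"tz":20,"ax":0,"ay":0,"az":0,"hand":70},
    {"tx":0,"ty":-20,"tz":20,"ax":0,"ay":0,"az":0,"hand":70},
    {"tx":0,"ty":-20,"tz":0,"ax":0,"ay":0,"az":0,"hand":70},
    {"tx":0,"ty":-10,"tz":0,"ax":0,"ay":0,"az":0,"hand":70},
    {"tx":0,"ty":0,"tz":0,"ax":0,"ay":0,"az":0,"hand":70},
    {"tx":0,"ty":0,"tz":0,"ax":0,"ay":0,"az":0,"hand":70}
  ]
}}

```text
t: 18.17
position: [425.6, 50.4, 168.9]
orientation: [0.698, 0.716, 0.0, 0.0]
contact_force: [-0.5, -0.1, 0.2]
grip_width: 69.8
finger_force: 0.0
```

```bash
python3 look.py w4.png
```

```text
18.2167 [425.554  51.102 168.803] [ 0.697  0.717  0.    -0.   ] [-0.48   0.433  0.863] 69.75204910409128
table [np.float64(-739.9978190429105), np.float64(0.10317430377972414), np.float64(246.91035358666477), np.float64(244.1673818533584)]
[266.  27.] 1252 mid [424.1 179. ] [50.1 15.6] 1.5 z [14.2 16.1 17.4]
[267.  89.] 3321 mid [425.9 129.4] [52.8 52.7] 2.4 z [25.4 29.8 31.3]
[428. 170.] 29193 mid [580.   45.1] [ 64.8 153.5] 9.0 z [62.6 67.5 73.9]
[149.  89.] 220 mid [322.8 127.8] [10.8 35.9] 3.2 z [12.1 12.5 13.5]
[268. 211.] 7197 mid [431.3  21.6] [ 54.9 116.2] 2.9 z [47.9 51.  52.1]
[266. 322.] 2558 mid [432.3 -85.5] [38.7 40.1] 1.9 z [63.1 65.9 66.9]
```

View pics/w4.png

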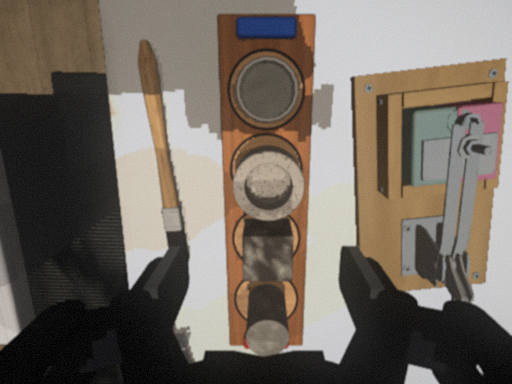

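The wrist view shows all four samples on their rings. The pot at (267,89) measures (425.9,129.4), 50 mm from the blue block as it should be. Now to the lid.

Emit:
{"method": "jog_arm", "body": {
  "rows": [
    {"tx":0,"ty":-25,"tz":-4,"ax":0,"ay":0,"az":0.03,"hand":60},
    {"tx":0,"ty":-38,"tz":-6,"ax":0,"ay":0,"az":0.04,"hand":50},
    {"tx":0,"ty":-38,"tz":-6,"ax":0,"ay":0,"az":0.04,"hand":50},
    {"tx":-1,"ty":-38,"tz":-6,"ax":0,"ay":0,"az":0.04,"hand":50},
    {"tx":-1,"ty":-38,"tz":-6,"ax":0,"ay":0,"az":0.04,"hand":50},
    {"tx":-1,"ty":-38,"tz":-6,"ax":0,"ay":0,"az":0.04,"hand":50},
    {"tx":-1,"ty":-38,"tz":-6,"ax":0,"ay":0,"az":0.04,"hand":50},
    {"tx":-0.9,"ty":-34,"tz":-6,"ax":0,"ay":0,"az":0.02,"hand":50},
    {"tx":0,"ty":-22.3,"tz":-4,"ax":0,"ay":0,"az":0,"hand":50},
    {"tx":0,"ty":0,"tz":0,"ax":0,"ay":0,"az":0,"hand":50},
    {"tx":0,"ty":0,"tz":0,"ax":0,"ay":0,"az":0,"hand":50},
    {"tx":0,"ty":0,"tz":0,"ax":0,"ay":0,"az":0,"hand":50}
  ]
}}

```text
t: 19.22
position: [421.2, -256.9, 118.4]
orientation: [0.585, 0.811, 0.0, -0.001]
contact_force: [-0.9, 0.6, 0.3]
grip_width: 50.2
finger_force: 0.0
```

```bash
python3 look.py w5.png
python3 - <<'E'
from h import *
s=dict(np.load('wrist.npz'));hs=cv2.cvtColor(s['color'],cv2.COLOR_RGB2HSV)
for n,lo,hi,h in(('yel',(22,120,60),(38,255,255),19),('lid',(4,120,60),(38,255,255),11)):
    m=cv2.inRange(hs,lo,hi);k,l,st,ce=cv2.connectedComponentsWithStats(m);i=1+np.argmax(st[1:,4]);v,u=np.where(l==i)
    P=np.array([ray(s,x,y,h)[:2] for x,y in zip(u,v)],np.float32);print(n,ce[i],st[i,4],P.mean(0),cv2.minAreaRect(P),cv2.minEnclosingCircle(P))
E
```

```text
19.2667 [ 421.343 -256.71   118.676] [ 0.585  0.811  0.    -0.   ] [-0.111 -0.002 -0.008] 49.98402135518158
table [np.float64(-733.2803991448998), np.float64(0.22685893715481598), np.float64(196.64664354954755), np.float64(196.81626923687315)]
[189.  60.] 3678 mid [ 340.4 -182.5] [19.8 79.4] 13.8 z [17.7 21.2 23.6]
[334.  41.] 1783 mid [ 432.8 -136.5] [50.  16.5] 1.6 z [13.9 16.1 17.3]
[261. 196.] 902 mid [ 420.1 -259.6] [13.5 39.3] 17.8 z [17.4 19.  20.2]
[ 88. 284.] 4392 mid [ 299.6 -380. ] [126.4  61.4] 40.3 z [15.8 17.7 19. ]
[257. 328.] 5646 mid [ 463.1 -381.3] [118.7  52.8] 0.6 z [16.2 17.9 19. ]
[135. 372.] 603 mid [ 366.6 -417.5] [24.4  5.7] 17.9 z [57.4 60.9 63.9]
[392. 372.] 602 mid [ 592.1 -379. ] [31.2 34.3] 21.0 z [17.  17.9 18.9]
yel [261.34951456 179.41747573] 103 [ 415.1877  -245.41982] ((416.488525390625, -247.27735900878906), (11.429388046264648, 12.431105613708496), 23.65194320678711) ((415.7491760253906, -246.72003173828125), 7.5452070236206055)
lid [261.41850518 193.44867177] 4442 [ 419.5252  -258.52957] ((419.67510986328125, -258.91162109375), (60.57524108886719, 61.9719123840332), 18.325044631958008) ((419.7681884765625, -259.18328857421875), 31.298065185546875)
```

View pics/w5.png

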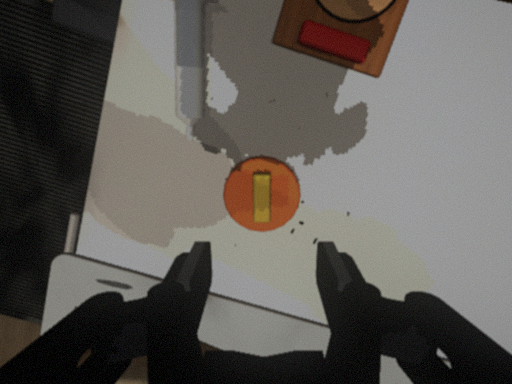

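The bar is at (261,196), aligned with the jaws. The lid centre is about (420.0,-259.3), with the TCP 1–2 mm off, so I correct while descending.

Emit:
{"method": "jog_arm", "body": {
  "rows": [
    {"tx":-1,"ty":-1.8,"tz":-20,"ax":0,"ay":0,"az":-0.005,"hand":50},
    {"tx":0,"ty":0,"tz":-30,"ax":0,"ay":0,"az":0,"hand":45},
    {"tx":0,"ty":0,"tz":-28,"ax":0,"ay":0,"az":0,"hand":40},
    {"tx":0,"ty":0,"tz":-15,"ax":0,"ay":0,"az":0,"hand":40},
    {"tx":0,"ty":0,"tz":-7,"ax":0,"ay":0,"az":0,"hand":40},
    {"tx":0,"ty":0,"tz":-3,"ax":0,"ay":0,"az":0,"hand":40},
    {"tx":0,"ty":0,"tz":0,"ax":0,"ay":0,"az":0,"hand":30},
    {"tx":0,"ty":0,"tz":0,"ax":0,"ay":0,"az":0,"hand":30},
    {"tx":0,"ty":0,"tz":0,"ax":0,"ay":0,"az":0,"hand":30}
  ]
}}

```text
t: 20.02
position: [420.7, -260.8, 17.0]
orientation: [0.588, 0.809, 0.0, 0.001]
contact_force: [0.3, -0.6, -0.4]
grip_width: 30.1
finger_force: 0.0
```

Emit:
{"method": "jog_arm", "body": {
  "rows": [
    {"tx":-0.5,"ty":1.3,"tz":-1.5,"ax":0,"ay":0,"az":0,"hand":30},
    {"tx":0,"ty":0,"tz":-1.5,"ax":0,"ay":0,"az":0,"hand":25},
    {"tx":0,"ty":0,"tz":0,"ax":0,"ay":0,"az":0,"hand":20},
    {"tx":0,"ty":0,"tz":0,"ax":0,"ay":0,"az":0,"hand":17},
    {"tx":0,"ty":0,"tz":0,"ax":0,"ay":0,"az":0,"hand":17}
  ]
}}

```text
t: 20.43
position: [419.2, -259.4, 12.9]
orientation: [0.588, 0.809, -0.0, 0.0]
contact_force: [0.1, 0.4, -0.4]
grip_width: 16.9
finger_force: 0.0
```

Emit:
{"method": "jog_arm", "body": {
  "rows": [
    {"tx":0,"ty":0,"tz":0,"ax":0,"ay":0,"az":0,"hand":13},
    {"tx":0,"ty":0,"tz":0,"ax":0,"ay":0,"az":0,"hand":10},
    {"tx":0,"ty":0,"tz":0,"ax":0,"ay":0,"az":0,"hand":10},
    {"tx":0,"ty":0,"tz":0,"ax":0,"ay":0,"az":0,"hand":10}
  ],
  "grip_force": 25
}}

```text
t: 20.77
position: [419.2, -259.4, 13.0]
orientation: [0.588, 0.809, -0.0, 0.0]
contact_force: [-0.1, 0.1, 3.9]
grip_width: 13.1
finger_force: 25.6
```

Emit:
{"method": "jog_arm", "body": {
  "rows": [
    {"tx":0,"ty":0,"tz":15,"ax":0,"ay":0,"az":0,"hand":10},
    {"tx":0,"ty":0,"tz":35,"ax":0,"ay":0,"az":0,"hand":10},
    {"tx":0,"ty":0,"tz":35,"ax":0,"ay":0,"az":0,"hand":10},
    {"tx":0,"ty":0,"tz":15,"ax":0,"ay":0,"az":0,"hand":10},
    {"tx":0.5,"ty":18,"tz":0,"ax":0,"ay":0,"az":-0.035,"hand":10},
    {"tx":0.5,"ty":28,"tz":0,"ax":0,"ay":0,"az":-0.05,"hand":10},
    {"tx":0.6,"ty":35,"tz":0,"ax":0,"ay":0,"az":-0.05,"hand":10},
    {"tx":0.6,"ty":35,"tz":0,"ax":0,"ay":0,"az":-0.05,"hand":10},
    {"tx":0.6,"ty":35,"tz":0,"ax":0,"ay":0,"az":-0.05,"hand":10},
    {"tx":0.6,"ty":35,"tz":0,"ax":0,"ay":0,"az":-0.05,"hand":10},
    {"tx":0.6,"ty":35,"tz":0,"ax":0,"ay":0,"az":0,"hand":10},
    {"tx":0.6,"ty":35,"tz":0,"ax":0,"ay":0,"az":0,"hand":10}
  ]
}}

```text
t: 21.77
position: [423.5, -1.7, 112.8]
orientation: [0.697, 0.717, 0.0, 0.0]
contact_force: [1.0, 0.5, -0.3]
grip_width: 13.1
finger_force: 25.2
```

Emit:
{"method": "jog_arm", "body": {
  "rows": [
    {"tx":0.6,"ty":35,"tz":0,"ax":0,"ay":0,"az":0,"hand":10},
    {"tx":0.6,"ty":35,"tz":0,"ax":0,"ay":0,"az":0,"hand":10},
    {"tx":0.6,"ty":30,"tz":0,"ax":0,"ay":0,"az":0,"hand":10},
    {"tx":0.5,"ty":20,"tz":0,"ax":0,"ay":0,"az":0,"hand":10},
    {"tx":0,"ty":13,"tz":0,"ax":0,"ay":0,"az":0,"hand":10},
    {"tx":0,"ty":0,"tz":0,"ax":0,"ay":0,"az":0,"hand":10},
    {"tx":0,"ty":0,"tz":-15,"ax":0,"ay":0,"az":0,"hand":10},
    {"tx":0,"ty":0,"tz":-25,"ax":0,"ay":0,"az":0,"hand":10},
    {"tx":0,"ty":0,"tz":-15,"ax":0,"ay":0,"az":0,"hand":10},
    {"tx":0,"ty":0,"tz":0,"ax":0,"ay":0,"az":0,"hand":10},
    {"tx":0,"ty":0,"tz":0,"ax":0,"ay":0,"az":0,"hand":10}
  ]
}}

```text
t: 22.68
position: [425.5, 128.8, 57.3]
orientation: [0.697, 0.717, -0.001, -0.0]
contact_force: [-0.5, 0.3, 0.0]
grip_width: 13.2
finger_force: 25.2
```

```bash
python3 look.py w6.png
python3 - <<'E'
from h import *
s=dict(np.load('wrist.npz'));hs=cv2.cvtColor(s['color'],cv2.COLOR_RGB2HSV);W=cloud(s)
m=cv2.inRange(hs,(4,150,60),(38,255,255));m[250:]=0
k,l,st,ce=cv2.connectedComponentsWithStats(m)
for i in range(1,k):
  if st[i,4]>300:
    q=W[l==i];q=q[np.isfinite(q[:,2])];z=np.median(q[:,2]);v,u=np.where(l==i)
    P=np.array([ray(s,x,y,z)[:2] for x,y in zip(u,v)],np.float32);print(ce[i],st[i],z,cv2.minEnclosingCircle(P),cv2.minAreaRect(P),np.median(q,0))
E
```

```text
22.7333 [426.247 129.212  58.054] [ 0.697  0.717 -0.     0.   ] [-0.402  0.383 -0.689] 13.381671840327233
table [np.float64(-740.068053615596), np.float64(-371.278526909324), np.float64(-732.3003657353692), np.float64(135.389385896328)]
[264. 137.] 2407 mid [424.1 179.6] [50.  15.4] 1.6 z [14.2 16.  17.2]
[264. 251.] 11289 mid [426.2 128.8] [37.2 36.8] 42.4 z [61.9 63.6 73. ]
[100. 224.] 452 mid [324.2 120.1] [ 9.  54.8] 5.0 z [12.  12.4 13.3]
[456. 265.] 17006 mid [544.6  94.3] [16.2 48.3] 6.1 z [56.  61.2 65.7]
[255.30391061 162.7273743 ] [204 145 110  39 895] 6.205611503778357 ((421.4719543457031, 157.49298095703125), 33.467262268066406) ((421.026123046875, 163.67991638183594), (66.21137237548828, 23.3212833404541), 4.1239824295043945) [414.1604519  164.16829698   6.2056115 ]
[264.59827761 221.47669706] [ 200  189  130   61 5922] 55.525365396272235 ((425.24560546875, 143.9227752685547), 32.98329544067383) ((425.13482666015625, 145.6161346435547), (60.478755950927734, 30.49001693725586), 1.606722116470337) [425.13507722 143.97876333  55.5253654 ]
```

View pics/w6.png

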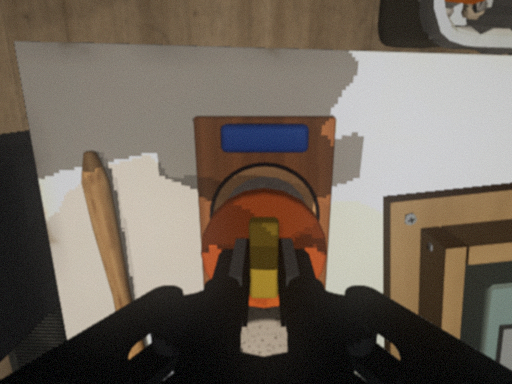

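The lid in the gripper shows its far edge at (264,189), which puts its centre at about (425.3,129.4) over the pot at (425.9,129.5). I lower it slowly.

Emit:
{"method": "jog_arm", "body": {
  "rows": [
    {"tx":0.4,"ty":0.2,"tz":-6,"ax":0,"ay":0,"az":0,"hand":10},
    {"tx":0,"ty":0,"tz":-4,"ax":0,"ay":0,"az":0,"hand":10},
    {"tx":0,"ty":0,"tz":-3,"ax":0,"ay":0,"az":0,"hand":10},
    {"tx":0,"ty":0,"tz":-2,"ax":0,"ay":0,"az":0,"hand":10},
    {"tx":0,"ty":0,"tz":-2,"ax":0,"ay":0,"az":0,"hand":10},
    {"tx":0,"ty":0,"tz":-1,"ax":0,"ay":0,"az":0,"hand":10},
    {"tx":0,"ty":0,"tz":0,"ax":0,"ay":0,"az":0,"hand":10},
    {"tx":0,"ty":0,"tz":0,"ax":0,"ay":0,"az":0,"hand":10}
  ]
}}

```text
t: 23.4
position: [426.5, 130.0, 39.8]
orientation: [0.697, 0.717, -0.0, 0.0]
contact_force: [-0.1, 0.4, -1.1]
grip_width: 13.0
finger_force: 25.2
```

Emit:
{"method": "jog_arm", "body": {
  "rows": [
    {"tx":0,"ty":0,"tz":-1.5,"ax":0,"ay":0,"az":0,"hand":10},
    {"tx":0,"ty":0,"tz":-1.5,"ax":0,"ay":0,"az":0,"hand":10},
    {"tx":0,"ty":0,"tz":-1,"ax":0,"ay":0,"az":0,"hand":10},
    {"tx":0,"ty":0,"tz":0,"ax":0,"ay":0,"az":0,"hand":10},
    {"tx":0,"ty":0,"tz":0,"ax":0,"ay":0,"az":0,"hand":10}
  ]
}}

```text
t: 23.82
position: [426.4, 129.9, 35.7]
orientation: [0.697, 0.717, -0.0, -0.0]
contact_force: [0.1, -0.5, -0.9]
grip_width: 12.6
finger_force: 25.2
```

No contact and 0.8 mm to go. I lower a little more, then release, retreat and check.

Emit:
{"method": "jog_arm", "body": {
  "rows": [
    {"tx":0,"ty":0,"tz":-0.7,"ax":0,"ay":0,"az":0,"hand":10},
    {"tx":0,"ty":0,"tz":0,"ax":0,"ay":0,"az":0,"hand":10},
    {"tx":0,"ty":0,"tz":0,"ax":0,"ay":0,"az":0,"hand":15},
    {"tx":0,"ty":0,"tz":0,"ax":0,"ay":0,"az":0,"hand":20},
    {"tx":0,"ty":0,"tz":0,"ax":0,"ay":0,"az":0,"hand":25},
    {"tx":0,"ty":0,"tz":10,"ax":0,"ay":0,"az":0,"hand":25},
    {"tx":0,"ty":0,"tz":25,"ax":0,"ay":0,"az":0,"hand":25},
    {"tx":0,"ty":0,"tz":40,"ax":0,"ay":0,"az":0,"hand":25},
    {"tx":0,"ty":-15,"tz":35,"ax":0,"ay":0,"az":0,"hand":40},
    {"tx":0,"ty":-30,"tz":25,"ax":0,"ay":0,"az":0,"hand":60},
    {"tx":0,"ty":-30,"tz":15,"ax":0,"ay":0,"az":0,"hand":70},
    {"tx":0,"ty":-5,"tz":0,"ax":0,"ay":0,"az":0,"hand":70}
  ]
}}

```text
t: 24.82
position: [428.4, 45.7, 188.8]
orientation: [0.699, 0.715, 0.001, 0.003]
contact_force: [0.7, 0.2, -0.3]
grip_width: 70.1
finger_force: 0.0
```

Emit:
{"method": "jog_arm", "body": {
  "rows": [
    {"tx":0,"ty":0,"tz":0,"ax":0,"ay":0,"az":0,"hand":70},
    {"tx":0,"ty":0,"tz":0,"ax":0,"ay":0,"az":0,"hand":70},
    {"tx":0,"ty":0,"tz":0,"ax":0,"ay":0,"az":0,"hand":70}
  ]
}}

```text
t: 25.07
position: [425.9, 51.1, 184.6]
orientation: [0.697, 0.718, -0.0, -0.001]
contact_force: [-0.2, -0.5, 0.3]
grip_width: 69.8
finger_force: 0.0
```

```bash
python3 look.py w7.png
python3 - <<'E'
from h import *
s=dict(np.load('wrist.npz'));hs=cv2.cvtColor(s['color'],cv2.COLOR_RGB2HSV);W=cloud(s)
m=cv2.inRange(hs,(0,190,60),(20,255,255))>0
m&=(W[...,2]>28)&(W[...,2]<38)
P=W[m];print(len(P),cv2.minEnclosingCircle(P[:,:2].astype(np.float32)),np.percentile(P[:,2],[5,50,95]))
A=np.c_[P[:,:2],np.ones(len(P))];print('plane',np.linalg.lstsq(A,P[:,2],rcond=None)[0])
for n,y0,y1,zl in(('tea',25,95,38),('cube',-45,10,47)):
  q=W[(W[...,1]>y0)&(W[...,1]<y1)&(W[...,0]>380)&(W[...,0]<480)&(W[...,2]>zl)&(W[...,2]<56)];print(n,cv2.minAreaRect(q[:,:2].astype(np.float32)))
E
```

```text
25.1167 [425.869  51.252 184.462] [ 0.696  0.718 -0.    -0.001] [-0.448  0.905  0.545] 70.09313348948255
table [np.float64(-740.08280723445), np.float64(0.01561884851804507), np.float64(262.738406133127), np.float64(259.82465645476947)]
[266.  32.] 1133 mid [423.9 179.2] [49.4 15.9] 1.4 z [14.1 16.  17.5]
[267.  91.] 4233 mid [427.4 129.9] [47.5 52. ] 37.6 z [39.1 41.  42.3]
[420. 169.] 26414 mid [580.2  45.2] [ 65.5 152.4] 9.5 z [62.5 67.4 73.8]
[157.  96.] 220 mid [324.7 120.9] [ 9.6 41.3] 9.6 z [12.1 12.6 13.7]
[267. 207.] 6471 mid [431.2  21.1] [ 57.2 115.1] 1.4 z [47.9 51.  52.1]
[266. 313.] 2311 mid [432.  -86.1] [38.6 40.4] 1.2 z [62.9 65.9 67. ]
[184. 343.] 375 mid [ 345.7 -155. ] [17.5 42. ] 21.8 z [17.4 20.3 25.9]
2175 ((426.0022277832031, 128.86912536621094), 30.800792694091797) [32.02471575 33.23380809 34.42286993]
plane [7.91601168e-04 3.38256653e-03 3.24548177e+01]
tea ((429.3680419921875, 53.23644256591797), (56.406620025634766, 61.07471466064453), 89.98677062988281)
cube ((430.50128173828125, -13.942996978759766), (45.00345230102539, 45.07576370239258), 1.3402551412582397)
```

View pics/w7.png

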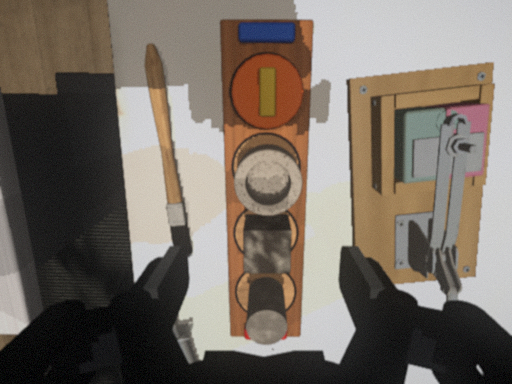

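The wrist view shows the lid level and home (top face 33.2, bar top 41). The tealight at (268,180) may sit several mm off ring 3, so I clear the arm and check from the top camera.

Emit:
{"method": "jog_arm", "body": {
  "rows": [
    {"tx":15,"ty":-38,"tz":0,"ax":0,"ay":0,"az":0,"hand":70},
    {"tx":15,"ty":-38,"tz":0,"ax":0,"ay":0,"az":0,"hand":70},
    {"tx":15,"ty":-38,"tz":0,"ax":0,"ay":0,"az":0,"hand":70},
    {"tx":15,"ty":-38,"tz":0,"ax":0,"ay":0,"az":0,"hand":70},
    {"tx":15,"ty":-38,"tz":0,"ax":0,"ay":0,"az":0,"hand":70},
    {"tx":15,"ty":-38,"tz":0,"ax":0,"ay":0,"az":0,"hand":70},
    {"tx":15,"ty":-38,"tz":0,"ax":0,"ay":0,"az":0,"hand":70},
    {"tx":15,"ty":-38,"tz":0,"ax":0,"ay":0,"az":0,"hand":70},
    {"tx":0,"ty":0,"tz":0,"ax":0,"ay":0,"az":0,"hand":70},
    {"tx":0,"ty":0,"tz":0,"ax":0,"ay":0,"az":0,"hand":70}
  ]
}}

```text
t: 25.95
position: [546.6, -255.0, 183.2]
orientation: [0.698, 0.716, -0.0, -0.001]
contact_force: [-0.4, 1.1, -0.7]
grip_width: 69.7
finger_force: 0.0
```

Run:
```python
from h import *
for cam in('top','scene'):
  s=snap(cam);W=cloud(s)
  if cam=='top': c=s['color'];cv2.imwrite('pics/top2.png',cv2.resize(c[232:290,150:310],None,fx=5,fy=5,interpolation=cv2.INTER_CUBIC)[:,:,::-1])
  for n,y0,y1,zl,zh in(('pot/lid',98,163,28,38),('tea',12,98,40,49),('cube',-42,12,47,56),('cyl',-115,-60,61,72)):
    q=W[(W[...,1]>y0)&(W[...,1]<y1)&(W[...,0]>380)&(W[...,0]<480)&(W[...,2]>zl)&(W[...,2]<zh)][:,:2].astype(np.float32);r=cv2.minAreaRect(q);print(cam,n,np.round(r[0],1),np.round(r[1],1),round(r[2],1),'y',q[:,1].min().round(1),q[:,1].max().round(1))
```

```text
top pot/lid [426.  130.2] [60.9 61.9] 78.2 y 99.6 161.7
top tea [428.8  51.6] [58.2 58.5] 0.5 y 22.3 80.9
top cube [430.1 -13.3] [44.6 44.5] 0.8 y -35.8 9.0
top cyl [431.6 -84.5] [38.8 37.1] 46.2 y -103.7 -66.4
scene pot/lid [427.  128.8] [59.8 61.6] 88.2 y 98.8 158.5
scene tea [429.6  51.5] [61.4 60.2] 69.4 y 21.0 82.9
scene cube [431.5 -13.2] [48.3 46. ] 3.4 y -37.2 10.6
scene cyl [432.6 -84.8] [40.2 36.7] 30.7 y -105.2 -65.4
```

View pics/top2.png

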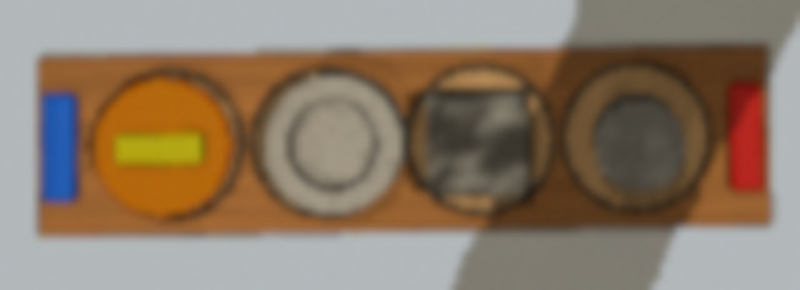

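The top view shows lid, cube and cylinder centred. The tealight (332,143) is about 6 mm toward red, at (429.2,51.5) against ring 3 at (427.3,58), so I will regrip and shift it.

Emit:
{"method": "jog_arm", "body": {
  "rows": [
    {"tx":-14,"ty":36,"tz":-5,"ax":0,"ay":0,"az":0,"hand":80},
    {"tx":-14,"ty":37,"tz":-5,"ax":0,"ay":0,"az":0,"hand":80},
    {"tx":-14,"ty":37,"tz":-5,"ax":0,"ay":0,"az":0,"hand":80},
    {"tx":-14,"ty":37,"tz":-5,"ax":0,"ay":0,"az":0,"hand":80},
    {"tx":-14,"ty":37,"tz":-5,"ax":0,"ay":0,"az":0,"hand":80},
    {"tx":-14,"ty":37,"tz":-10,"ax":0,"ay":0,"az":0,"hand":80},
    {"tx":-14,"ty":37,"tz":-10,"ax":0,"ay":0,"az":0,"hand":80},
    {"tx":-12,"ty":30,"tz":-10,"ax":0,"ay":0,"az":0,"hand":80},
    {"tx":-7.1,"ty":17.8,"tz":0,"ax":0,"ay":0,"az":0,"hand":80},
    {"tx":0,"ty":0,"tz":0,"ax":0,"ay":0,"az":0,"hand":80},
    {"tx":0,"ty":0,"tz":-20,"ax":0,"ay":0,"az":0,"hand":80},
    {"tx":0,"ty":0,"tz":-25,"ax":0,"ay":0,"az":0,"hand":80}
  ]
}}

```text
t: 27.05
position: [430.5, 53.4, 86.3]
orientation: [0.696, 0.718, 0.002, 0.002]
contact_force: [0.1, -0.3, -0.7]
grip_width: 80.0
finger_force: 0.0
```

Emit:
{"method": "jog_arm", "body": {
  "rows": [
    {"tx":0,"ty":0,"tz":-20,"ax":0,"ay":0,"az":0,"hand":80},
    {"tx":0,"ty":0,"tz":-5,"ax":0,"ay":0,"az":0,"hand":80},
    {"tx":0,"ty":0,"tz":0,"ax":0,"ay":0,"az":0,"hand":80},
    {"tx":0,"ty":0,"tz":0,"ax":0,"ay":0,"az":0,"hand":80}
  ]
}}

```text
t: 27.38
position: [429.4, 52.3, 60.6]
orientation: [0.697, 0.717, 0.0, 0.0]
contact_force: [0.2, 0.3, 0.1]
grip_width: 80.2
finger_force: 0.0
```

Emit:
{"method": "jog_arm", "body": {
  "rows": [
    {"tx":0,"ty":-0.6,"tz":-15,"ax":0,"ay":0,"az":0,"hand":80},
    {"tx":0,"ty":0,"tz":-18,"ax":0,"ay":0,"az":0,"hand":80},
    {"tx":0,"ty":0,"tz":-10,"ax":0,"ay":0,"az":0,"hand":80},
    {"tx":0,"ty":0,"tz":-4,"ax":0,"ay":0,"az":0,"hand":80},
    {"tx":0,"ty":0,"tz":0,"ax":0,"ay":0,"az":0,"hand":72},
    {"tx":0,"ty":0,"tz":0,"ax":0,"ay":0,"az":0,"hand":66},
    {"tx":0,"ty":0,"tz":0,"ax":0,"ay":0,"az":0,"hand":60},
    {"tx":0,"ty":0,"tz":0,"ax":0,"ay":0,"az":0,"hand":55},
    {"tx":0,"ty":0,"tz":0,"ax":0,"ay":0,"az":0,"hand":55}
  ],
  "grip_force": 40
}}

```text
t: 28.13
position: [429.9, 51.3, 14.2]
orientation: [0.697, 0.717, 0.0, 0.0]
contact_force: [-1.7, 1.3, 5.8]
grip_width: 60.4
finger_force: 42.3
```

Emit:
{"method": "jog_arm", "body": {
  "rows": [
    {"tx":0,"ty":0,"tz":3,"ax":0,"ay":0,"az":0,"hand":55},
    {"tx":0,"ty":0,"tz":3,"ax":0,"ay":0,"az":0,"hand":55},
    {"tx":-0.8,"ty":3,"tz":0,"ax":0,"ay":0,"az":0,"hand":55},
    {"tx":-0.8,"ty":3,"tz":0,"ax":0,"ay":0,"az":0,"hand":55},
    {"tx":0,"ty":0.3,"tz":0,"ax":0,"ay":0,"az":0,"hand":55},
    {"tx":0,"ty":0,"tz":0,"ax":0,"ay":0,"az":0,"hand":55},
    {"tx":0,"ty":0,"tz":-3,"ax":0,"ay":0,"az":0,"hand":55},
    {"tx":0,"ty":0,"tz":-1.5,"ax":0,"ay":0,"az":0,"hand":55},
    {"tx":0,"ty":0,"tz":-1,"ax":0,"ay":0,"az":0,"hand":55},
    {"tx":0,"ty":0,"tz":0,"ax":0,"ay":0,"az":0,"hand":55},
    {"tx":0,"ty":0,"tz":0,"ax":0,"ay":0,"az":0,"hand":55}
  ]
}}

```text
t: 29.05
position: [427.7, 57.3, 14.2]
orientation: [0.697, 0.717, -0.0, 0.0]
contact_force: [-3.3, -0.5, 11.8]
grip_width: 60.4
finger_force: 45.5
```

Placed; release, retreat and verify.

Emit:
{"method": "jog_arm", "body": {
  "rows": [
    {"tx":0,"ty":0,"tz":0,"ax":0,"ay":0,"az":0,"hand":66},
    {"tx":0,"ty":0,"tz":0,"ax":0,"ay":0,"az":0,"hand":75},
    {"tx":0,"ty":0,"tz":0,"ax":0,"ay":0,"az":0,"hand":80},
    {"tx":0,"ty":0,"tz":0,"ax":0,"ay":0,"az":0,"hand":80},
    {"tx":0,"ty":0,"tz":10,"ax":0,"ay":0,"az":0,"hand":80},
    {"tx":0,"ty":0,"tz":25,"ax":0,"ay":0,"az":0,"hand":80},
    {"tx":0,"ty":0,"tz":40,"ax":0,"ay":0,"az":0,"hand":80},
    {"tx":0,"ty":0,"tz":40,"ax":0,"ay":0,"az":0,"hand":80},
    {"tx":0,"ty":0,"tz":40,"ax":0,"ay":0,"az":0,"hand":80},
    {"tx":10,"ty":-25,"tz":20,"ax":0,"ay":0,"az":0,"hand":80},
    {"tx":15,"ty":-38,"tz":0,"ax":0,"ay":0,"az":0,"hand":80},
    {"tx":15,"ty":-38,"tz":0,"ax":0,"ay":0,"az":0,"hand":80}
  ]
}}

```text
t: 30.05
position: [469.3, -44.2, 191.7]
orientation: [0.696, 0.718, 0.002, 0.002]
contact_force: [-0.0, -0.3, 0.1]
grip_width: 79.6
finger_force: 0.0
```

Emit:
{"method": "jog_arm", "body": {
  "rows": [
    {"tx":15,"ty":-38,"tz":0,"ax":0,"ay":0,"az":0,"hand":80},
    {"tx":15,"ty":-38,"tz":0,"ax":0,"ay":0,"az":0,"hand":80},
    {"tx":15,"ty":-38,"tz":0,"ax":0,"ay":0,"az":0,"hand":80},
    {"tx":15,"ty":-38,"tz":0,"ax":0,"ay":0,"az":0,"hand":80},
    {"tx":10,"ty":-25,"tz":0,"ax":0,"ay":0,"az":0,"hand":80},
    {"tx":0,"ty":-15,"tz":0,"ax":0,"ay":0,"az":0,"hand":80},
    {"tx":0,"ty":0,"tz":0,"ax":0,"ay":0,"az":0,"hand":80},
    {"tx":0,"ty":0,"tz":0,"ax":0,"ay":0,"az":0,"hand":80}
  ]
}}

```text
t: 30.72
position: [537.3, -235.7, 188.7]
orientation: [0.698, 0.716, 0.0, -0.0]
contact_force: [-0.5, 1.3, 0.3]
grip_width: 79.9
finger_force: 0.0
```

Run:
```python
from h import *
for cam in('top','scene'):
  s=snap(cam,cam+'3.png');W=cloud(s)
  for n,y0,y1,zl,zh in(('pot/lid',98,163,28,38),('bar',110,150,38.5,46),('tea',12,98,40,49),('cube',-42,12,47,56),('cyl',-115,-60,61,72)):
    p=W[(W[...,1]>y0)&(W[...,1]<y1)&(W[...,0]>380)&(W[...,0]<480)&(W[...,2]>zl)&(W[...,2]<zh)];q=p[:,:2].astype(np.float32);r=cv2.minAreaRect(q);print(cam,n,np.round(r[0],1),np.round(r[1],1),round(r[2],1),'z',np.median(p[:,2]).round(1))
  j=W[(W[...,0]>670)&(W[...,0]<750)&(W[...,1]>-290)&(W[...,1]<-225)&(W[...,2]>40)&(W[...,2]<58)];print('jar',np.round(cv2.minAreaRect(j[:,:2].astype(np.float32))[0],1))
```

```text
top pot/lid [425.5 130.5] [61.2 61.5] 63.0 z 32.0
top bar [426.5 129.4] [13.3 38.1] 4.6 z 40.4
top tea [427.5  57.5] [60.2 60.5] 1.1 z 43.0
top cube [430.1 -13.3] [44.6 44.5] 0.7 z 50.2
top cyl [431.5 -84.5] [38.6 37.1] 45.4 z 65.1
jar [ 712.4 -254.9]
scene pot/lid [426.2 129.1] [60.2 59.8] 39.2 z 33.7
scene bar [426.5 130. ] [14.4 39.2] 0.7 z 41.9
scene tea [428.2  58. ] [60.9 61.3] 30.0 z 44.4
scene cube [431.4 -13.2] [46.3 46.1] 1.3 z 51.8
scene cyl [432.  -85.1] [39.1 36.8] 30.6 z 66.6
jar [ 712.2 -256.2]
```

View pics/scene3.png

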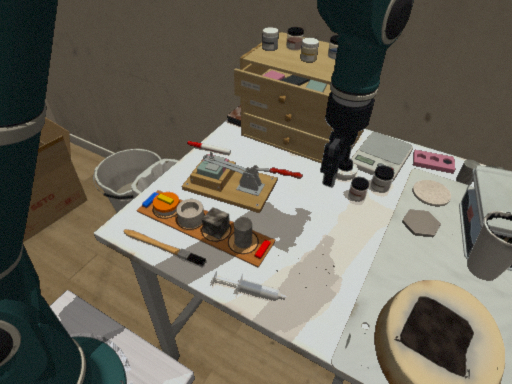

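The scene view shows all four samples standing in order, red (263,248) to blue (150,199), each within about 1 mm of its ring. The lid is home and the jar has not moved.

```bash
python3 -c "
from station import env
print(env.close_job())"
```

```text
the job is handed in; nothing more can be done
None
```

The job is handed in at about 31 s: cylinder, cube, tealight holder and lidded pot stand in order from red to blue, each within about 1 mm of its ring centre, with the lid fully home and the jar where it stood.

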